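# Mount the grinding wheel on the knife sharpener

## Robot

A 7-joint arm with a two-finger parallel gripper is mounted at the origin on the work surface. World frame = base frame: x ahead of the robot, y to its left, z up, the work surface at z = 0. Lengths are in m, angles in rad, forces in N, time in s.
With the tool pointing down it reaches from about 0.4 to 0.85 m from the base axis. Payload 10.4 kg.
Tool frame: the origin (TCP) lies midway between the tips of the shut fingers; the grasp point (between the pads) lies r.grip_point_offset behind it (r.grip_point_offset is the distance from the TCP to the grasp point, in m); z points along the fingers, y is the line along which they close (so a half turn about z gives the same grasp; the last joint's range is limited). The gripper opens to 87 mm and grips with 3 to 60 N. Pads are 19 mm wide; open, the fingers measure 117 mm over their backs; the gripper's body (75 mm by 190 mm) begins 51 mm behind the grasp point.
Start: joints at [-0.023, 0.332, -0.065, 1.46, 0.022, 1.35, -0.088], TCP at [0.625, 0, 0.223] pointing down, gripper open.
Joint ranges: [-2.6, 2.6], [-0.5, 2.12], [-1.47, 1.34], [0.16, 2.42], [-1.27, 4.41], [0.06, 2.06], [-2.6, 2.6]. Speed limits (rad/s): [2.22, 2.22, 2.79, 2.79, 3.14, 3.14, 3.14].

## Interface

Orientations are given as a unit quaternion [x, y, z, w].
In Python, from bench import r gives the robot as it stands.
- The arm moves only by the tool play_rows, never from a script. Its arguments are lists of equal length, an entry for each row: "claw": the closure, from 0 (fully open) to 1 (shut); "delta_pos": the shift along the tool's x, y, z scaled (see below), a list of three; "delta_rot": the turn, a rotation vector about the tool's x, y, z scaled (see below), a list of three. A call has 1 to 8 rows; each row shifts and turns the commanded pose from where the row before left it, along the tool's axes as they then stand; what a row does not reach is not made up. The controller multiplies each number of a shift by 200 mm and each number of a turn by pi rad. A row lasts 1/10 s, in which the tool goes at most 50 mm and 8.59 degrees, less where a joint would pass 70% of its speed; a pose out of reach is approached as far as the arm can. A call with a number of a shift or a turn outside -1 to 1 is refused whole. A call with a gripper value outside its range is refused whole. The fingers move at their own pace and stop on an object; "squeeze" is the grip in N (left out, the last holds). Time passes only in rows, so rows that do not move let the fingers close. It gives the time, the measured TCP pose, the force, the opening and the grip force at its end, in the units of the state.
- r.read_state(): the state, without advancing time (a new reading comes with each control period).
- r.camera(name): name is "scene" or "side" or "wrist"; returns a dict with "pixels" (420x560x3 uint8, red, green, blue), "camera_matrix" (3x3 intrinsics, pixels), "D" ([k1, k2, p1, p2, k3] as OpenCV has them; the pictures are not rectified), "cam_to_world" (4x4, takes a point from camera to world coordinates); the wrist camera has in their place "hand_eye" (4x4, takes a point from camera to tool coordinates, whose origin is the TCP and whose axes are the flange's). Camera axes: x right, y up, looking along -z (the intrinsics and any distortion apply to the point x, -y, -z); pixel columns grow to the right and rows downward; lengths in m; the calibration is good to about 2 mm. A picture is of the moment at which its call begins: read the wrist's pose just before it. There is no depth.
- r.close_job(): hands the job in; it is judged then, once.
The state is a dict: "time": time; "joint_positions": joint angles; "joint_vel": joint speeds; "joint_torque": joint torques, N m; "ee_pos": TCP position; "eef_rot": TCP orientation; "ft_force": force on the tool from outside, world axes, zero at the start; "torque": the same for the moment, N m; "width": finger opening in m; "grip_force": force on a finger pad.
Only numpy, scipy, OpenCV 4.12 (cv2) and the standard library are available. Lean on these libraries where they do the work, as an engineer would, in place of code of your own. Each camera call takes 0.05 s, during which the arm holds its last target. There are 200 camera calls.

## Task

Mount the grinding wheel on the knife sharpener: slide the flat stone wheel along the machine's deck until its bore is centred over the spindle, then press it straight down over the spindle until the lift plate is fully down. Then slip the short flanged spacer sleeve, flange down, over the spindle top so that it sits flat on the wheel, and let go. Leave the dressing stone, the tall tube, the thin washer and the jar where they are.

Things in the scene. Friction and masses are not known exactly. Their poses are not given: they have to be found in the camera images.
- sharpener: Low grey bench machine, fixed, 170 (x) by 390 (y) mm, flat deck 62 mm above the table; may stand slightly turned. Origin on the table under the spindle (mid-deck), z up. A round pocket 120 mm across round the spindle is filled level by a 100 mm lift plate. Four fixed posts, 14 mm across, 30 mm high, on the deck at x = +-72, y = +-70 mm: 130 mm free between front and rear posts.
- spindle_tip (a point): The middle of the fixed upright steel spindle's flat top, 60.5 mm above the table (1.5 mm below the deck). The spindle is 20 mm across; its top 6 mm taper to 10 mm.
- lift_plate (a joint): How far the round lift plate is down, in m: 0 = level with the deck, 0.040 = fully down on its stop. It is stiff: it carries the wheel, needs about 9 N in all to move (wheel's weight included), and stays where it is left.
- wheel: Flat grey stone grinding wheel, 110 mm across, 20 mm thick, bore 24 mm, about 0.42 kg, lying loose on the deck to one side of the spindle. Too wide to grasp. Origin: centre of its underside, z up. Fully home its underside is 22 mm and its top 42 mm above the table, in the pocket.
- sleeve: Short flanged steel spacer sleeve standing on the table flange down: 34 mm high in all, foot flange 46 mm across and 6 mm thick, the body above it 34 mm across, bore 22.6 mm, about 0.12 kg. Origin: centre of its underside, z up. On the wheel that is home, its underside is 42 mm above the table.
- dressing_stone: Grey stone block 45 x 70 x 25 mm lying on the deck on the other side of the spindle from the wheel. Origin: centre of its underside. Leave alone.
- tube: Plain steel tube standing on the table, 34 mm across, 55 mm high, no flange. Origin: centre of its underside. Leave alone.
- washer: Thin steel washer lying on the table, 46 mm across, 9 mm thick. Origin: centre of its underside. Leave alone.
- jar: Small closed glass jar standing on the table, 42 mm across, 52 mm high. Origin: centre of its underside. Leave alone.

How it is judged:
On the way, in this order (a step that is already met when the one before it is completed fails the run):
1. the wheel is slid over the spindle and centred on it, before the plate is far down (horizontal distance between wheel and spindle_tip below 0.007 m and value of joint lift_plate below 0.03 m), for 0.05 s.
2. the wheel is pressed down over the spindle, fully home (value of joint lift_plate above 0.0365 m and horizontal distance between wheel and spindle_tip below 0.0035 m and angle between wheel's own z axis and vertical below 0.06 rad), for 0.2 s.
At the end, for the whole second after the job is handed in: The lift plate is down at least 36.5 of its 40 mm; the wheel lies flat (within 0.06 rad) and the sleeve stands flange down (within 0.08 rad), both within 3.5 mm of the spindle axis; the sleeve's underside is 39 to 45.5 mm above the table, on the wheel; both are at rest (all of step 2 and horizontal distance between sleeve and spindle_tip below 0.0035 m and z of sleeve in the frame of sharpener between 0.039 and 0.0455 m and angle between sleeve's own z axis and vertical below 0.08 rad and linear speed of each of sleeve, wheel below 0.02 m/s); the robot touches nothing.
It fails at once if the dressing stone is moved more than 30 mm (distance of dressing_stone from where it was at the start of the episode above 0.03 m).
It fails at once if the tube is moved more than 30 mm (distance of tube from where it was at the start of the episode above 0.03 m).
It fails at once if the washer is moved more than 30 mm (distance of washer from where it was at the start of the episode above 0.03 m).
It fails at once if the jar is moved more than 30 mm (distance of jar from where it was at the start of the episode above 0.03 m).
It also fails if it takes over 72 s, if anything falls off the work surface, if the arm or the gripper's body presses on something with over 40 N, if the wrist force passes 120 N, or if a joint passes its speed limit or range.

## Working session

There is one attempt and no reset: what is moved stays moved. The work goes in short steps, Python scripts to look and compute and a tool call to move; the robot and the scene stay as the last step left them, time stands still between calls to the robot, and variables do not carry over. Pictures are saved under pics/ and viewed, at most 11 in all, crops included, and the job is handed in when it is done.

Besides the shell and the picture viewer there is one more tool, called after "Call:" as name(argument=value, ...), one argument or row to a line, values as JSON. play_rows: Moves the arm, as the interface text tells. Shifts and turns lie within -1 to 1; 1 stands for 200 mm of shift or pi rad of turn. Its arguments: {"type":"object","properties":{"claw":{"type":"array"},"delta_pos":{"type":"array"},"delta_rot":{"type":"array"},"squeeze":{"type":"number"}},"required":["claw","delta_pos","delta_rot"]}

```bash
ls; mkdir -p pics; cat > h.py <<'E'
import numpy as np, cv2
from scipy.spatial.transform import Rotation as R
from bench import r
def cam(n):
    s=r.read_state(); c=r.camera(n)
    if n=='wrist':
        T=np.eye(4);T[:3,:3]=R.from_quat(s['eef_rot']).as_matrix();T[:3,3]=s['ee_pos'];c['T']=T@np.array(c['hand_eye'])
    else: c['T']=np.array(c['cam_to_world'])
    c['K']=np.array(c['camera_matrix'],float);c['D']=np.array(c['D'],float)
    return c
def ray(c,uv):
    p=cv2.undistortPoints(np.array(uv,float).reshape(-1,1,2),c['K'],c['D']).reshape(-1,2)
    d=np.c_[p[:,0],-p[:,1],-np.ones(len(p))]@c['T'][:3,:3].T
    return c['T'][:3,3],d
def onplane(c,uv,z):
    o,d=ray(c,uv); return o+d*((z-o[2])/d[:,2])[:,None]
def proj(c,P):
    P=np.array(P,float).reshape(-1,3); q=(P-c['T'][:3,3])@c['T'][:3,:3]
    q=np.c_[q[:,0],-q[:,1],-q[:,2]]
    return cv2.projectPoints(q,np.zeros(3),np.zeros(3),c['K'],c['D'])[0].reshape(-1,2)
def save(c,f): cv2.imwrite('pics/'+f,c['pixels'][:,:,::-1])
E
python3 - <<'E'
from h import *
import pickle
print(r.read_state(), r.grip_point_offset)
for n in ['scene','side','wrist']:
    c=cam(n);save(c,n+'0.png');print(n,c['T'].round(3).tolist(),c['K'].round(1).tolist(),c['D'])
    pickle.dump({k:c[k] for k in('T','K','D','pixels')},open(n+'0.pkl','wb'))
E
```

```text
pics
{'time': 0.0, 'joint_positions': array([-0.02261836,  0.33285724, -0.06471461,  1.46094833,  0.02157905,
        1.34987115, -0.08850815]), 'joint_vel': array([ 0.00059512, -0.00152838,  0.00090534,  0.00047943, -0.00020776,
       -0.00220033, -0.00171772]), 'joint_torque': array([-1.20520472e-04, -6.23245955e+01,  2.44190963e-02, -3.89891267e+01,
       -6.13984605e-02,  3.97891912e-02,  1.87085252e-04]), 'ee_pos': array([6.24618024e-01, 2.20630622e-05, 2.21759749e-01]), 'eef_rot': array([ 7.07092271e-01,  7.07120949e-01, -5.04844455e-04, -4.77341509e-04]), 'ft_force': array([0.15277089, 0.41773104, 0.7363793 ]), 'torque': array([-0.00636744, -0.01181582, -0.02758993]), 'grip_force': 0.0, 'width': 0.08694066120205741} 0.0187
scene [[-0.37, -0.773, 0.516, 1.159], [0.929, -0.309, 0.204, 0.263], [0.001, 0.555, 0.832, 1.118], [0.0, 0.0, 0.0, 1.0]] [[484.3, 0.0, 279.7], [0.0, 484.3, 207.3], [0.0, 0.0, 1.0]] [-0.08145985  0.          0.          0.          0.        ]
side [[1.0, 0.008, -0.021, 0.484], [-0.02, 0.706, -0.708, -0.771], [0.009, 0.708, 0.706, 0.853], [0.0, 0.0, 0.0, 1.0]] [[458.4, 0.0, 283.3], [0.0, 458.4, 216.1], [0.0, 0.0, 1.0]] [-0.14947793  0.          0.          0.          0.        ]
wrist [[1.0, -0.001, -0.0, 0.625], [0.001, 0.954, 0.299, 0.082], [-0.0, -0.299, 0.954, 0.384], [0.0, 0.0, 0.0, 1.0]] [[312.4, 0.0, 277.8], [0.0, 312.4, 203.2], [0.0, 0.0, 1.0]] [-0.03095496  0.          0.          0.          0.        ]
```

View pics/scene0.png

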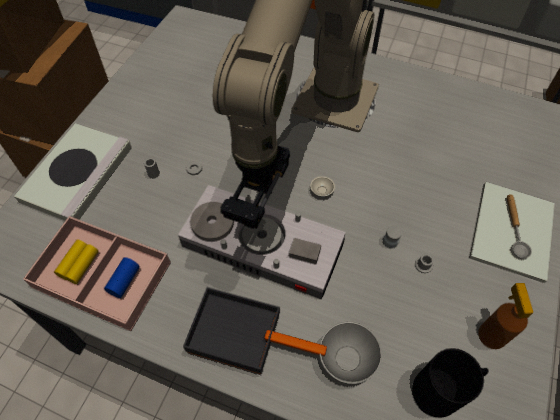

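View pics/side0.png

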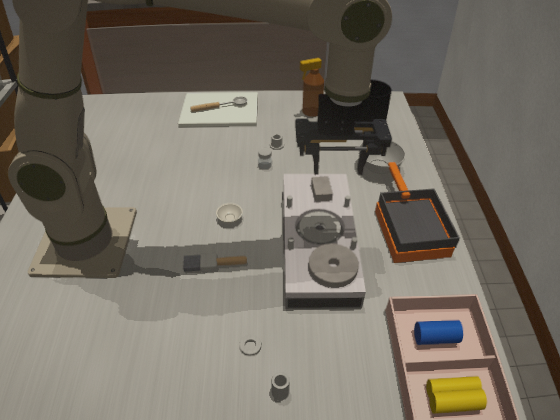

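View pics/wrist0.png

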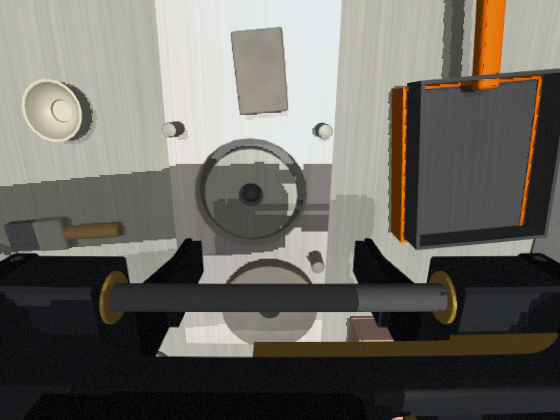

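```bash
python3 - <<'E'
from h import *
import pickle
C={n:pickle.load(open(n+'0.pkl','rb')) for n in['scene','side','wrist']}
a=C['side']['pixels'][165:305,275:370];b=C['scene']['pixels'][185:295,170:350]
a=cv2.resize(a,None,fx=4,fy=4,interpolation=2);b=cv2.resize(b,None,fx=2.3,fy=2.3,interpolation=2)
k=np.zeros((600,800,3),np.uint8);k[:560,:380]=a;k[:b.shape[0],382:382+b.shape[1]]=b[:,:414]
q=cv2.resize(C['side']['pixels'][125:175,245:295],None,fx=4,fy=4,interpolation=2);k[300:500,382:582]=q
q=cv2.resize(C['scene']['pixels'][225:280,380:440],None,fx=3.5,fy=3.5,interpolation=2);k[300:300+q.shape[0],584:584+q.shape[1]]=q
cv2.imwrite('pics/z0.png',k[:,:,::-1])
P=lambda n,uv,z:print(n,uv,onplane(C[n],[uv],z)[0].round(4))
P('scene',(264,233),.0605);P('side',(320,226),.0605);P('wrist',(251,194),.0605)
P('scene',(212,221),.082);P('side',(334,264),.082);P('wrist',(270,307),.082)
for n,uv in [('wrist',(172,130)),('wrist',(322,130)),('wrist',(317,262)),('side',(290,202)),('side',(347,202)),('side',(291,242)),('side',(354,242))]:P(n,uv,.085)
P('scene',(426,262),.034);P('side',(277,138),.034)
P('scene',(392,235),.05);P('side',(264,155),.05);P('scene',(152,163),.055);P('side',(280,379),.055)
E
```

```text
scene (264, 233) [ 0.5911 -0.0041  0.0605]
side (320, 226) [ 0.5952 -0.0105  0.0605]
wrist (251, 194) [ 0.5965 -0.0086  0.0605]
scene (212, 221) [ 0.619  -0.1342  0.082 ]
side (334, 264) [ 0.6139 -0.1456  0.082 ]
wrist (270, 307) [ 0.6165 -0.1355  0.082 ]
wrist (172, 130) [0.5261 0.0606 0.085 ]
wrist (322, 130) [0.6666 0.0604 0.085 ]
wrist (317, 262) [ 0.6671 -0.0769  0.085 ]
side (290, 202) [0.5244 0.0483 0.085 ]
side (347, 202) [0.6648 0.047  0.085 ]
side (291, 242) [ 0.5226 -0.0831  0.085 ]
side (354, 242) [ 0.665  -0.0851  0.085 ]
scene (426, 262) [0.5043 0.4014 0.034 ]
side (277, 138) [0.4961 0.3903 0.034 ]
scene (392, 235) [0.4696 0.3004 0.05  ]
side (264, 155) [0.4577 0.2838 0.05  ]
scene (152, 163) [ 0.4944 -0.3883  0.055 ]
side (280, 379) [ 0.4931 -0.3958  0.055 ]
```

View pics/z0.png

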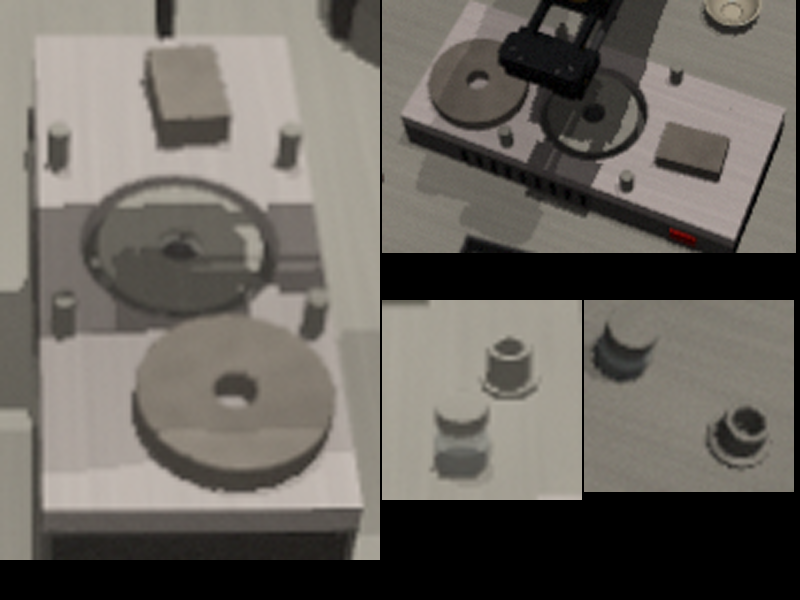

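The scene shows the wheel at −y of the spindle (side picture: wheel bore 334,264; spindle 320,226), the stone at +y, the flanged sleeve at side 277,138 / scene 426,262, the jar next to it, and the tube and washer far off at −y. Next I move behind the wheel and look with the wrist camera.

Call:
play_rows(
  claw=[0.31,0.31,0.31,0.31,0.31,0.31,0.31],
  delta_pos=[
    [-0.15,0,0],
    [-0.2,0,0],
    [-0.2,0,0],
    [-0.2,0,0],
    [-0.2,0,0],
    [-0.06,0,0],
    [0,0,0],
  ],
  delta_rot=[
    [0,0,0],
    [0,0,0],
    [0,0,0],
    [0,0,0],
    [0,0,0],
    [0,0,0],
    [0,0,0],
  ],
  squeeze=20,
)

```text
time: 0.85
ee_pos: [0.6243, -0.2045, 0.222]
eef_rot: [0.708, 0.706, -0.001, -0.0]
ft_force: [0.6, 0.8, -0.5]
width: 0.0602
grip_force: 0.0
```

```bash
python3 - <<'E'
from h import *
import pickle
s=r.read_state();print(s['ee_pos'],s['width'])
c=cam('wrist');save(c,'w1.png');pickle.dump({k:c[k] for k in('T','K','D','pixels')},open('w1.pkl','wb'))
E
```

```text
[ 0.6243093  -0.20450928  0.22202268] 0.06016495431124781
```

View pics/w1.png

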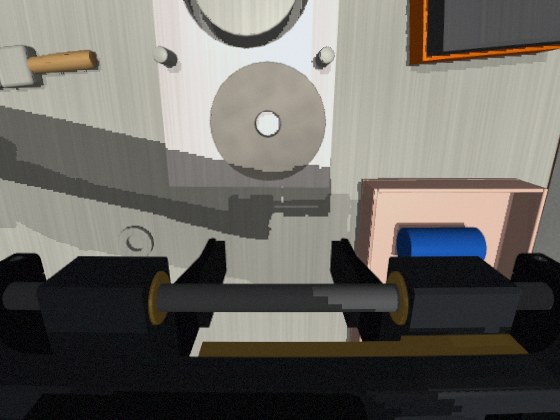

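Wheel rim is clear, centred near (268,122), bore visible; posts at (166,55) and (324,55). Fitting by back-projected contours.

```bash
cat >> h.py <<'E'
def circ(P):
    A=np.c_[2*P[:,:2],np.ones(len(P))];b=(P[:,:2]**2).sum(1)
    for _ in range(8):
        s=np.linalg.lstsq(A,b,rcond=None)[0];rr=np.sqrt(s[2]+s[0]**2+s[1]**2)
        e=abs(np.hypot(*(P[:,:2]-s[:2]).T)-rr);k=e<max(2*np.median(e),.0005)
        P=P[k];A=A[k];b=b[k]
    return s[:2].round(4),round(float(rr),4),len(P)
def radial(c,P0,rlo,rhi,sign=0,n=120,chan=None):
    "strongest edge along radii about world point P0; sign +1 = brighter outward"
    g=cv2.GaussianBlur(cv2.cvtColor(c['pixels'],cv2.COLOR_RGB2GRAY),(3,3),0).astype(np.float32)
    out=[];rs=np.arange(rlo,rhi,.0003)
    for t in np.linspace(0,2*np.pi,n,endpoint=False):
        W=np.c_[P0[0]+rs*np.cos(t),P0[1]+rs*np.sin(t),np.full(len(rs),P0[2])]
        uv=proj(c,W).astype(np.float32)
        if uv.min()<2 or uv[:,0].max()>557 or uv[:,1].max()>417: continue
        v=cv2.remap(g,uv[:,:1].copy(),uv[:,1:].copy(),1).ravel();d=np.gradient(v)
        d=abs(d) if sign==0 else d*sign
        i=d.argmax()
        if d[i]>1: out.append(W[i])
    return np.array(out)
E
python3 - <<'E'
from h import *
import pickle
w0=pickle.load(open('wrist0.pkl','rb'));w1=pickle.load(open('w1.pkl','rb'))
print('wheel top',circ(radial(w1,(*onplane(w1,[(268,122)],.082)[0][:2],.082),.045,.065,1)))
print('bore top',circ(radial(w1,(*onplane(w1,[(268,122)],.082)[0][:2],.082),.007,.018,1)) , circ(radial(w1,(*onplane(w1,[(268,122)],.082)[0][:2],.082),.007,.018,-1)))
p=(*onplane(w0,[(251,193)],.062)[0][:2],.062)
print('pocket',circ(radial(w0,p,.055,.066,1)),'plate',circ(radial(w0,p,.044,.055,-1)))
print('spindle hole',circ(radial(w0,p,.003,.02,1)))
# deck edges z=.062 in w1
g=cv2.cvtColor(w1['pixels'],cv2.COLOR_RGB2GRAY).astype(int)
for v in (20,60,100,140):
    d=np.diff(g[v]);l=d[145:185].argmax()+145.5;q=d[315:350].argmin()+315.5
    print(v,onplane(w1,[(l,v),(q,v)],.062)[:,:2].round(4).tolist())
E
```

```text
wheel top (array([ 0.6154, -0.1386]), 0.0545, 113)
bore top (array([ 0.6153, -0.1383]), 0.0129, 118) (array([ 0.6153, -0.1381]), 0.0107, 106)
pocket (array([ 0.5961, -0.0089]), 0.0598, 74) plate (array([ 0.5961, -0.009 ]), 0.0491, 98)
spindle hole (array([ 0.5961, -0.0088]), 0.0128, 87)
20 [[0.5107, -0.0454], [0.6805, -0.0465]]
60 [[0.529, -0.08], [0.6802, -0.0808]]
100 [[0.5098, -0.1162], [0.6799, -0.1171]]
140 [[0.4972, -0.1551], [0.6797, -0.156]]
```

Call:
play_rows(
  claw=[0.31,0.31,0.31,0.31,0.31,0.31],
  delta_pos=[
    [0,-0.045,0.1],
    [0,0,0.2],
    [0,0,0.2],
    [0,0,0.2],
    [0,0,0.075],
    [0,0,0],
  ],
  delta_rot=[
    [0,0,0],
    [0,0,0],
    [0,0,0],
    [0,0,0],
    [0,0,0],
    [0,0,0],
  ],
)

```text
time: 1.5
ee_pos: [0.6157, -0.1997, 0.0663]
eef_rot: [0.706, 0.708, -0.0, -0.001]
ft_force: [0.4, 0.4, 1.2]
width: 0.0599
grip_force: 0.0
```

Call:
play_rows(
  claw=[0.31,0.31,0.31,0.31,0.31,0.31,0.31,0.31],
  delta_pos=[
    [0.04,0,0],
    [0.05,-0.014,0],
    [0.05,-0.014,0],
    [0.05,-0.014,0],
    [0.05,-0.014,0],
    [0.05,-0.014,0],
    [0.05,-0.014,0],
    [0.05,-0.014,0],
  ],
  delta_rot=[
    [0,0,0],
    [0,0,0],
    [0,0,0],
    [0,0,0],
    [0,0,0],
    [0,0,0],
    [0,0,0],
    [0,0,0],
  ],
)

```text
time: 2.3
ee_pos: [0.5974, -0.1243, 0.0695]
eef_rot: [0.707, 0.707, 0.001, 0.002]
ft_force: [1.9, -6.2, 4.0]
width: 0.0597
grip_force: 3.1
```

```bash
python3 - <<'E'
from h import *
import pickle
s=r.read_state();print(s['ee_pos'],s['ft_force'])
c=cam('wrist');save(c,'w2.png')
c=cam('wrist');p=s['ee_pos']
g=(p[0],p[1]+.0555,.082)
print('wheel',g,circ(radial(c,g,.045,.065,1)),circ(radial(c,g,.007,.018,0)))
for n in('scene','side'):
  c=cam(n);save(c,n+'2.png');print(n,circ(radial(c,g,.045,.065,0)),circ(radial(c,g,.006,.018,0)))
E
```

```text
[ 0.59742071 -0.12432995  0.06952588] [ 1.93606341 -6.18118272  3.99817072]
wheel (np.float64(0.5974207144831031), np.float64(-0.06882995197078678), 0.082) (array([ 0.5967, -0.0672]), 0.0541, 82) (array([ 0.5973, -0.0672]), 0.0105, 119)
scene (array([ 0.6016, -0.0679]), 0.0593, 36) (array([ 0.5953, -0.0676]), 0.0112, 39)
side (array([ 0.5887, -0.0725]), 0.0549, 20) (array([ 0.5961, -0.0752]), 0.0109, 25)
```

View pics/w2.png

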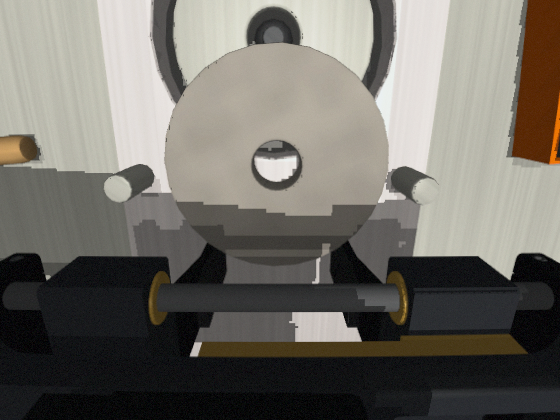

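Wheel bore now at (277,165), between the posts and in line with the spindle (274,36). 58 mm to go.

Call:
play_rows(
  claw=[0.31,0.31,0.31,0.31,0.31,0.31,0.31],
  delta_pos=[
    [0.05,-0.002,0],
    [0.05,-0.002,0],
    [0.05,0,0],
    [0.05,0,0],
    [0.04,0,0],
    [0.03,0,0],
    [0,0,0],
  ],
  delta_rot=[
    [0,0,0],
    [0,0,0],
    [0,0,0],
    [0,0,0],
    [0,0,0],
    [0,0,0],
    [0,0,0],
  ],
)

```text
time: 3.2
ee_pos: [0.5957, -0.0691, 0.0676]
eef_rot: [0.707, 0.707, 0.0, -0.0]
ft_force: [0.0, -0.7, 1.2]
width: 0.0598
grip_force: 0.5
```

```bash
python3 - <<'E'
from h import *
s=r.read_state();print(s['ee_pos'],s['ft_force'])
c=cam('wrist');save(c,'w3.png');p=s['ee_pos']
g=(p[0],p[1]+.057,.082)
print('wheel',g,circ(radial(c,g,.045,.065,1)),circ(radial(c,g,.007,.018,0)))
k=c['pixels'][100:260,150:410];cv2.imwrite('pics/w3c.png',cv2.resize(k[:,:,::-1],None,fx=3,fy=3,interpolation=2))
E
```

```text
[ 0.59568538 -0.06907173  0.06761516] [ 0.0046214  -0.73990708  1.24602278]
wheel (np.float64(0.5956853826221952), np.float64(-0.012071725013958166), 0.082) (array([ 0.5957, -0.0111]), 0.0556, 108) (array([ 0.5954, -0.0119]), 0.0102, 76)
```

View pics/w3c.png

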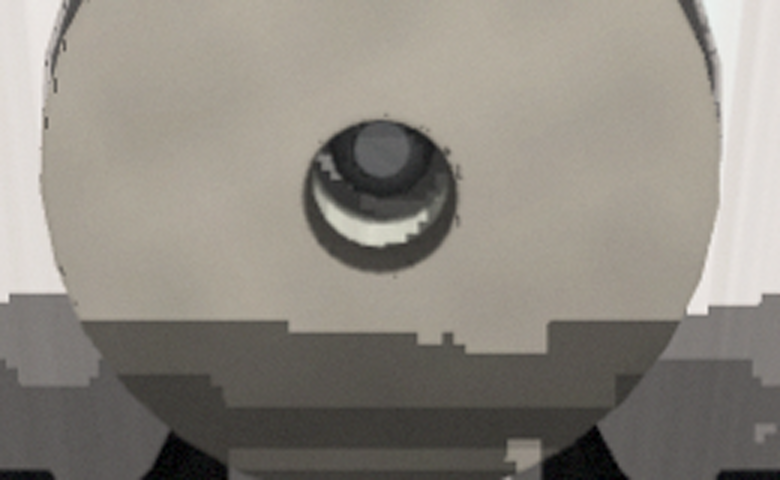

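The spindle's flat top shows through the bore at crop (382,149), bore centre at crop (381,196).

```bash
python3 - <<'E'
from h import *
s=r.read_state();c=cam('wrist')
print(onplane(c,[(277.2,149.5)],.0605),onplane(c,[(276.9,165.2)],.082))
# tilt-free lens check with world vertical
print(c['T'].round(4).tolist(), s['ee_pos'])
g=(.5955,-.009,.0605);print('spindle tip',circ(radial(c,g,.002,.0085,-1)))
E
```

```text
[[ 0.59584953 -0.00953952  0.0605    ]] [[ 0.59572949 -0.0141222   0.082     ]]
[[1.0, -0.0008, -0.0014, 0.596], [0.0012, 0.9546, 0.2977, 0.0129], [0.0011, -0.2977, 0.9546, 0.2292], [0.0, 0.0, 0.0, 1.0]] [ 0.59560276 -0.06914146  0.06748567]
spindle tip (array([ 0.5958, -0.0095]), 0.0048, 98)
```

```bash
python3 - <<'E'
from h import *
c=cam('wrist')
print(onplane(c,[(277,139.8),(277,190.5),(251.5,165),(302.5,165)],.082).round(4).tolist())
# rim extents: left/right widest, sub-wheel rows
g=(.5957,-.0135,.082)
for lo,hi,s in((.045,.065,1),(.050,.060,0)):print(circ(radial(c,g,lo,hi,s)))
for s in(-1,0):print(circ(radial(c,g,.0095,.015,1)),)
E
```

```text
[[0.5957, -0.0022, 0.082], [0.5957, -0.0266, 0.082], [0.5836, -0.0141, 0.082], [0.6078, -0.014, 0.082]]
(array([ 0.5958, -0.0112]), 0.0556, 105)
(array([ 0.5954, -0.0137]), 0.0544, 57)
(array([ 0.5955, -0.0143]), 0.0123, 118)
(array([ 0.5955, -0.0143]), 0.0123, 118)
```

Call:
play_rows(
  claw=[0.31,0.31,0.31],
  delta_pos=[
    [0.014,0,0],
    [0.01,0,0],
    [0,0,0],
  ],
  delta_rot=[
    [0,0,0],
    [0,0,0],
    [0,0,0],
  ],
)

```text
time: 3.65
ee_pos: [0.5954, -0.065, 0.0673]
eef_rot: [0.707, 0.707, -0.0, -0.0]
ft_force: [-0.3, -2.2, 0.2]
width: 0.0601
grip_force: 1.0
```

```bash
python3 - <<'E'
from h import *
s=r.read_state();print(s['ee_pos'],s['ft_force'])
c=cam('wrist')
print(circ(radial(c,(.5957,-.0095,.082),.0095,.015,1)),'tip',circ(radial(c,(.5958,-.0095,.0605),.002,.0085,-1)))
E
```

```text
[ 0.59536716 -0.06498776  0.06731   ] [-0.32625139 -2.18152116  0.23755277]
(array([ 0.5952, -0.0103]), 0.0122, 117) tip (array([ 0.5957, -0.0094]), 0.0049, 120)
```

Call:
play_rows(
  claw=[0.31,0.31,0.425,0.425,0.425,0.425,0.425],
  delta_pos=[
    [-0.05,0,0],
    [0,0,-0.1],
    [0,0,-0.1],
    [0.11,0,0],
    [0.11,0,0],
    [0.11,0,0],
    [0,0,0],
  ],
  delta_rot=[
    [0,0,0],
    [0,0,0],
    [0,0,0],
    [0,0,0],
    [0,0,0],
    [0,0,0],
    [0,0,0],
  ],
)

```text
time: 4.4
ee_pos: [0.5956, -0.0053, 0.1077]
eef_rot: [0.705, 0.709, 0.001, -0.001]
ft_force: [-0.5, 0.9, 0.3]
width: 0.0502
grip_force: 0.0
```

Call:
play_rows(
  claw=[0.425,0.425,0.425,0.425],
  delta_pos=[
    [0,0,0.06],
    [0,0,0.05],
    [0,0,0.015],
    [0,0,0.02],
  ],
  delta_rot=[
    [0,0,0],
    [0,0,0],
    [0,0,0],
    [0,0,0],
  ],
)

```text
time: 4.8
ee_pos: [0.5952, -0.0105, 0.078]
eef_rot: [0.708, 0.707, -0.001, -0.0]
ft_force: [-2.9, -1.4, 3.0]
width: 0.0499
grip_force: 1.8
```

Call:
play_rows(
  claw=[0.425,0.425,0.425,0.425,0.425,0.425,0.425],
  delta_pos=[
    [0,0,0.025],
    [0,0,0.025],
    [0,0,0.025],
    [0,0,0.025],
    [0,0,0.025],
    [0,0,0.025],
    [0,0,0.01],
  ],
  delta_rot=[
    [0,0,0],
    [0,0,0],
    [0,0,0],
    [0,0,0],
    [0,0,0],
    [0,0,0],
    [0,0,0],
  ],
)

```text
time: 5.5
ee_pos: [0.5958, -0.009, 0.046]
eef_rot: [0.707, 0.707, 0.0, 0.0]
ft_force: [-0.5, -2.0, 3.4]
width: 0.0498
grip_force: 1.6
```

Call:
play_rows(
  claw=[0.425,0.425,0.425,0.425,0.425],
  delta_pos=[
    [0,0,0.015],
    [0,0,0.015],
    [0,0,0.015],
    [0,0,0.01],
    [0,0,0],
  ],
  delta_rot=[
    [0,0,0],
    [0,0,0],
    [0,0,0],
    [0,0,0],
    [0,0,0],
  ],
)

```text
time: 6.0
ee_pos: [0.5961, -0.009, 0.0418]
eef_rot: [0.707, 0.707, 0.0, 0.0]
ft_force: [-28.2, -1.9, 66.2]
width: 0.05
grip_force: 32.9
```

Call:
play_rows(
  claw=[0.425,0.425,0.425,0.425,0.425,0.425,0.0],
  delta_pos=[
    [0,0,-0.02],
    [0,0,-0.1],
    [0,0,-0.2],
    [0,0,-0.2],
    [0,0,-0.2],
    [-0.2,0,-0.2],
    [-0.15,0,0],
  ],
  delta_rot=[
    [0,0,0],
    [0,0,0],
    [0,0,0],
    [0,0,0],
    [0,0,0],
    [0,0,0],
    [0,0,0],
  ],
)

```text
time: 6.7
ee_pos: [0.5979, -0.0742, 0.2203]
eef_rot: [0.706, 0.708, 0.003, 0.003]
ft_force: [0.3, -0.2, -0.1]
width: 0.0532
grip_force: 0.0
```

```bash
python3 - <<'E'
from h import *
s=r.read_state();print(s['ee_pos'],s['ft_force'])
c=cam('wrist');save(c,'w4.png')
u=proj(c,[[.5957,-.0095,.042]])[0];print(u)
P=(.5957,-.0095,.042)
print('rim',circ(radial(c,P,.048,.058,-1)),'bore',circ(radial(c,P,.0095,.015,0)),'tip',circ(radial(c,(.5957,-.0095,.0605),.002,.0085,0)))
x,y=u.astype(int);k=c['pixels'][max(0,y-90):y+90,x-120:x+120];cv2.imwrite('pics/w4c.png',cv2.resize(k[:,:,::-1],None,fx=3,fy=3,interpolation=2))
for n in('scene','side'):save(cam(n),n+'4.png')
E
```

```text
[ 0.59793553 -0.07417662  0.22030201] [ 0.2556027  -0.21088885 -0.10498448]
[273.72333863 123.03516143]
rim (array([ 0.5944, -0.0104]), 0.055, 59) bore (array([ 0.5956, -0.0106]), 0.012, 94) tip (array([ 0.5959, -0.0095]), 0.0049, 110)
```

View pics/w4c.png

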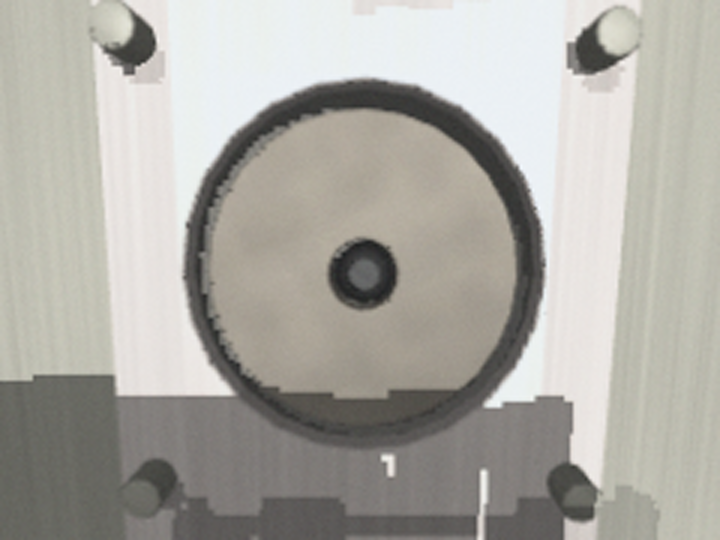

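The wheel is home and flat in the pocket: the bore is concentric with the spindle to about 1 mm. Now to the sleeve.

Call:
play_rows(
  claw=[0,0,0,0,0,0,0,0],
  delta_pos=[
    [0.1,0,-0.05],
    [0.2,0,-0.05],
    [0.2,0,0],
    [0.2,-0.05,0],
    [0.2,-0.1,0],
    [0.2,-0.1,0],
    [0.2,-0.1,0],
    [0.2,-0.1,0],
  ],
  delta_rot=[
    [0,0,0],
    [0,0,0],
    [0,0,0],
    [0,0,0],
    [0,0,0],
    [0,0,0],
    [0,0,0],
    [0,0,0],
  ],
)

```text
time: 7.65
ee_pos: [0.5033, 0.2285, 0.2341]
eef_rot: [0.706, 0.708, -0.0, -0.001]
ft_force: [0.0, 0.1, 0.2]
width: 0.0873
grip_force: 0.0
```

Call:
play_rows(
  claw=[0,0,0,0,0],
  delta_pos=[
    [0.2,-0.04,0],
    [0.2,0,0],
    [0.17,0,0.05],
    [0,0,0.05],
    [0,0,0],
  ],
  delta_rot=[
    [0,0,0],
    [0,0,0],
    [0,0,0],
    [0,0,0],
    [0,0,0],
  ],
)

```text
time: 8.15
ee_pos: [0.4955, 0.3406, 0.2123]
eef_rot: [0.706, 0.708, -0.002, -0.001]
ft_force: [1.1, -0.3, 0.2]
width: 0.0866
grip_force: 0.0
```

```bash
python3 - <<'E'
from h import *
s=r.read_state();print(s['ee_pos'],s['eef_rot'],s['joint_positions'].round(2))
c=cam('wrist');save(c,'w5.png');print(proj(c,[[.5,.396,.034],[.463,.292,.05]]))
E
```

```text
[0.49545357 0.34060149 0.21230995] [ 0.70590888  0.70829938 -0.0019832  -0.0008429 ] [-0.45  0.3  -0.28  1.53  0.08  1.33 -0.74]
[[282.17063341 131.64697034]
 [248.40117782 227.95459484]]
```

View pics/w5.png

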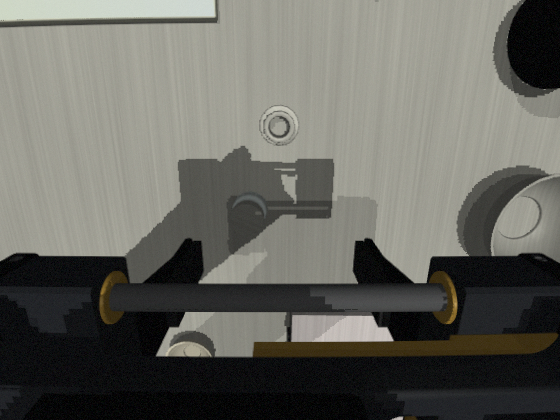

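Sleeve top ring centred near (279,126), jar at (248,205) in shadow.

```bash
python3 - <<'E'
from h import *
c=cam('wrist')
a=onplane(c,[(279,126)],.034)[0];b=onplane(c,[(279,126)],.006)[0];print(a,b)
print('bore',circ(radial(c,a,.008,.0145,0)),'body',circ(radial(c,a,.0145,.0195,0)),'flange',circ(radial(c,b,.020,.027,0)))
print('jar',onplane(c,[(248,205)],.052))
E
```

```text
[0.49809035 0.40057701 0.034     ] [0.49815727 0.39883798 0.006     ]
bore (array([0.4963, 0.4012]), 0.0117, 107) body (array([0.4992, 0.4014]), 0.0176, 60) flange (array([0.4978, 0.3991]), 0.0215, 60)
jar [[0.46459615 0.31804122 0.052     ]]
```

Call:
play_rows(
  claw=[0,0,0,0,0,0,0],
  delta_pos=[
    [0.15,0.01,0],
    [0.148,0,0.1],
    [0,0,0.2],
    [0,0,0.2],
    [0,0,0.2],
    [0,0,0.1],
    [0,0,0],
  ],
  delta_rot=[
    [0,0,0],
    [0,0,0],
    [0,0,0],
    [0,0,0],
    [0,0,0],
    [0,0,0],
    [0,0,0],
  ],
)

```text
time: 8.95
ee_pos: [0.4987, 0.3966, 0.0522]
eef_rot: [0.708, 0.707, -0.003, -0.0]
ft_force: [-0.2, 0.3, -0.4]
width: 0.0868
grip_force: 0.0
```

```bash
python3 - <<'E'
from h import *
s=r.read_state();print(s['ee_pos'],s['eef_rot'])
k={}
for n in('scene','side'):
  c=cam(n);k[n]=c
  a=onplane(c,[proj(c,[[.4975,.4,.034]])[0]],.034)[0]
  print(n,circ(radial(c,a,.008,.0145,0)),circ(radial(c,a,.0145,.0195,0)),circ(radial(c,(*a[:2],.006),.020,.027,0)))
E
```

```text
[0.49871236 0.39660265 0.05217738] [ 7.07637902e-01  7.06570615e-01 -2.56247850e-03 -2.18118644e-05]Traceback (most recent call last):
  File "<stdin>", line 7, in <module>
  File "h.py", line 23, in circ
    A=np.c_[2*P[:,:2],np.ones(len(P))];b=(P[:,:2]**2).sum(1)
              ~^^^^^^
IndexError: too many indices for array: array is 1-dimensional, but 2 were indexed
```

Call:
play_rows(
  claw=[0,0,0,0,0],
  delta_pos=[
    [0.012,-0.003,0.08],
    [0,0,0.08],
    [0,0,0.04],
    [0,0,0],
    [0,0,0],
  ],
  delta_rot=[
    [0,0,0],
    [0,0,0],
    [0,0,0],
    [0,0,0],
    [0,0,0],
  ],
)

```text
time: 9.5
ee_pos: [0.4991, 0.4015, 0.0151]
eef_rot: [0.707, 0.707, 0.0, 0.0]
ft_force: [-0.2, -0.0, 0.4]
width: 0.0874
grip_force: 0.0
```

Call:
play_rows(
  claw=[0,0.7,0.7,0.7,0.7,0.7,0.7],
  delta_pos=[
    [-0.006,0,0.018],
    [0,0,0],
    [0,0,0],
    [0,0,0],
    [0,0,0],
    [0,0,0],
    [0,0,0],
  ],
  delta_rot=[
    [0,0,0],
    [0,0,0],
    [0,0,0],
    [0,0,0],
    [0,0,0],
    [0,0,0],
    [0,0,0],
  ],
  squeeze=25,
)

```text
time: 10.2
ee_pos: [0.4991, 0.4003, 0.0114]
eef_rot: [0.707, 0.707, 0.0, 0.0]
ft_force: [0.6, -0.2, -0.1]
width: 0.0471
grip_force: 0.0
```

Call:
play_rows(
  claw=[0.8,0.8,0.8,0.8,0.8],
  delta_pos=[
    [0,0,0],
    [0,0,0],
    [0,0,0],
    [0,0,0],
    [0,0,0],
  ],
  delta_rot=[
    [0,0,0],
    [0,0,0],
    [0,0,0],
    [0,0,0],
    [0,0,0],
  ],
)

```text
time: 10.7
ee_pos: [0.4988, 0.4003, 0.0113]
eef_rot: [0.707, 0.707, -0.0, -0.0]
ft_force: [-1.1, -0.4, 0.8]
width: 0.0331
grip_force: 25.0
```

Call:
play_rows(
  claw=[0.8,0.8,0.8,0.8,0.8,0.8,0.8,0.8],
  delta_pos=[
    [0,0,-0.1],
    [0,0,-0.2],
    [0,0,-0.2],
    [0,0,-0.2],
    [-0.1,0,-0.1],
    [-0.2,0.05,0],
    [-0.2,0.1,0],
    [-0.2,0.1,0],
  ],
  delta_rot=[
    [0,0,0],
    [0,0,0],
    [0,0,0],
    [0,0,0],
    [0,0,0],
    [0,0,0],
    [0,0,0],
    [0,0,0],
  ],
)

```text
time: 11.5
ee_pos: [0.5495, 0.2586, 0.1716]
eef_rot: [0.707, 0.707, 0.0, 0.0]
ft_force: [1.0, -0.4, -2.1]
width: 0.033
grip_force: 25.0
```

Call:
play_rows(
  claw=[0.8,0.8,0.8,0.8,0.8,0.8,0.8,0.8],
  delta_pos=[
    [-0.2,0.1,0],
    [-0.2,0.08,0],
    [-0.2,0.055,0],
    [-0.2,0,0],
    [-0.2,0,0],
    [-0.2,0,0],
    [-0.15,0,0],
    [0,0,0],
  ],
  delta_rot=[
    [0,0,0],
    [0,0,0],
    [0,0,0],
    [0,0,0],
    [0,0,0],
    [0,0,0],
    [0,0,0],
    [0,0,0],
  ],
)

```text
time: 12.3
ee_pos: [0.5959, -0.0163, 0.1712]
eef_rot: [0.71, 0.704, -0.001, 0.001]
ft_force: [-0.0, 0.0, -1.6]
width: 0.0334
grip_force: 25.0
```

```bash
python3 - <<'E'
from h import *
s=r.read_state();print(s['ee_pos'],s['eef_rot'],s['width'])
k=np.zeros((400,800,3),np.uint8);p=s['ee_pos']
for i,n in enumerate(('scene','side')):
  c=cam(n);u=proj(c,[p])[0];x,y=u.astype(int);print(n,u)
  k[:,i*400:i*400+400]=cv2.resize(c['pixels'][y-40:y+40,x-40:x+40],(400,400),interpolation=2)
cv2.imwrite('pics/h6.png',k[:,:,::-1])
E
```

```text
[ 0.59589462 -0.0163254   0.17122764] [ 0.70986232  0.70433893 -0.00099548  0.00108285] 0.03341917506678408
scene [257.18001395 208.84594539]
side [323.79542951 193.35869268]
```

View pics/h6.png

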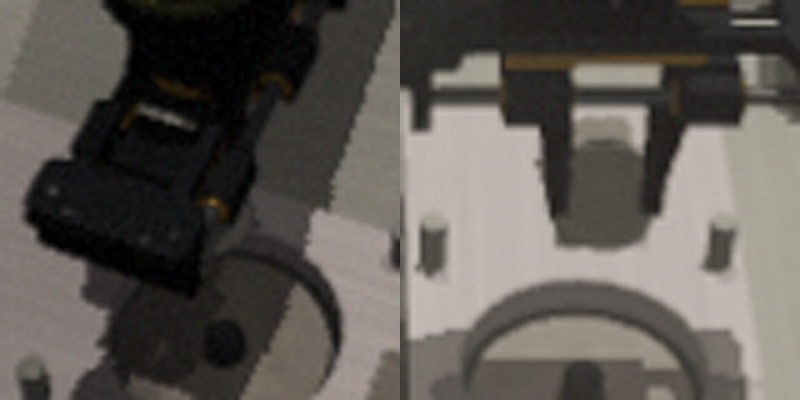

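Sleeve is held upright between the fingers; flange's near bottom edge at side crop (600,248) → full (323,202.6). Checking y in the hand.

```bash
python3 - <<'E'
from h import *
s=r.read_state();p=s['ee_pos'];print(p)
c=cam('side');print(onplane(c,[(323,202.6)],p[2]-.0113))
# same camera's bias: spindle tip and pocket seen by side
P=(.5957,-.0095,.042)
print(onplane(c,[(323-40+183/5,193-40+365/5)],.0605))
E
```

```text
[ 0.59601272 -0.0104424   0.17119694]
[[ 0.59343184 -0.03424915  0.15989694]]
[[ 0.59421734 -0.01051347  0.0605    ]]
```

Call:
play_rows(
  claw=[0.8,0.8,0.8,0.8,0.8,0.8],
  delta_pos=[
    [0.004,0,0.1],
    [0,0,0.15],
    [0,0,0.15],
    [0,0,0.07],
    [0,0,0],
    [0,0,0],
  ],
  delta_rot=[
    [0,0,0],
    [0,0,0],
    [0,0,0],
    [0,0,0],
    [0,0,0],
    [0,0,0],
  ],
  squeeze=15,
)

```text
time: 13.05
ee_pos: [0.5967, -0.0083, 0.0784]
eef_rot: [0.707, 0.707, 0.001, 0.0]
ft_force: [0.6, -0.4, -0.7]
width: 0.0338
grip_force: 15.0
```

Call:
play_rows(
  claw=[0.8,0.8,0.8,0.8,0.8],
  delta_pos=[
    [0,0,0.02],
    [0,0,0.02],
    [0,0,0.015],
    [0,0,0.01],
    [0,0,0],
  ],
  delta_rot=[
    [0,0,0],
    [0,0,0],
    [0,0,0],
    [0,0,0],
    [0,0,0],
  ],
)

```text
time: 13.55
ee_pos: [0.5959, -0.009, 0.0641]
eef_rot: [0.707, 0.707, -0.0, -0.0]
ft_force: [-0.4, 1.2, -1.2]
width: 0.0336
grip_force: 15.0
```

Call:
play_rows(
  claw=[0.8,0.8,0.8,0.8,0.8,0.8],
  delta_pos=[
    [0,0,0.012],
    [0,0,0.012],
    [0,0,0.012],
    [0,0,0.012],
    [0,0,0.004],
    [0,0,0],
  ],
  delta_rot=[
    [0,0,0],
    [0,0,0],
    [0,0,0],
    [0,0,0],
    [0,0,0],
    [0,0,0],
  ],
)

```text
time: 14.15
ee_pos: [0.5959, -0.009, 0.0537]
eef_rot: [0.707, 0.707, -0.0, -0.0]
ft_force: [0.4, 0.3, -1.5]
width: 0.0336
grip_force: 15.0
```

Call:
play_rows(
  claw=[0.5,0.4,0.4,0.4,0.4,0.4,0.4],
  delta_pos=[
    [0,0,0],
    [0,0,0],
    [0,0,0],
    [0,0,0],
    [0,0,-0.05],
    [0,0,-0.1],
    [0,0,-0.2],
  ],
  delta_rot=[
    [0,0,0],
    [0,0,0],
    [0,0,0],
    [0,0,0],
    [0,0,0],
    [0,0,0],
    [0,0,0],
  ],
)

```text
time: 14.85
ee_pos: [0.5943, -0.009, 0.1228]
eef_rot: [0.707, 0.707, -0.002, -0.002]
ft_force: [0.3, 0.1, -0.7]
width: 0.0522
grip_force: 0.0
```

Call:
play_rows(
  claw=[0.4,0.4,0.4,0.4,0.4,0.4],
  delta_pos=[
    [0,0,-0.2],
    [0,0,-0.2],
    [-0.15,0,-0.1],
    [-0.15,0,0],
    [0,0,0],
    [0,0,0],
  ],
  delta_rot=[
    [0,0,0],
    [0,0,0],
    [0,0,0],
    [0,0,0],
    [0,0,0],
    [0,0,0],
  ],
)

```text
time: 15.45
ee_pos: [0.5959, -0.0695, 0.2245]
eef_rot: [0.708, 0.707, 0.0, 0.0]
ft_force: [0.4, 0.8, -0.2]
width: 0.0523
grip_force: 0.0
```

```bash
python3 - <<'E'
from h import *
s=r.read_state();print(s['ee_pos'],s['ft_force'],s['width'])
c=cam('wrist');P=(.5957,-.0095)
print('tip',circ(radial(c,(*P,.0605),.002,.0085,0)),'sleeve top',circ(radial(c,(*P,.076),.014,.021,0)),'flange',circ(radial(c,(*P,.048),.020,.027,0)))
k=np.zeros((400,800,3),np.uint8)
for i,n in enumerate(('wrist','side')):
  c=cam(n);x,y=proj(c,[[*P,.06]])[0].astype(int);h=65 if i==0 else 40
  k[:,i*400:i*400+400]=cv2.resize(c['pixels'][y-h:y+h,x-h:x+h],(400,400),interpolation=2)
cv2.imwrite('pics/f.png',k[:,:,::-1])
E
```

```text
[ 0.59588688 -0.06947927  0.22448996] [ 0.35621282  0.79962976 -0.20985153] 0.05231590843771375
tip (array([ 0.5958, -0.0096]), 0.005, 115) sleeve top (array([ 0.5945, -0.0084]), 0.0164, 54) flange (array([ 0.5969, -0.0086]), 0.0217, 103)
```

View pics/f.png

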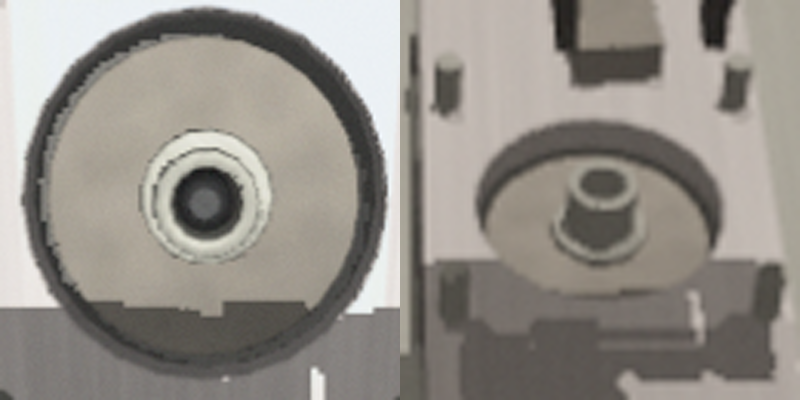

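The sleeve stands flange down and flat on the wheel, concentric with the spindle (wrist crop 205,200), and the robot is clear of everything.

```bash
python3 -c "
from bench import r
print(r.close_job())"
```

```text
the job is handed in; nothing more can be done
None
```

The job is handed in at about 15 s of robot time: the wheel is pressed home over the spindle, the sleeve stands flange down on it, centred to about 1 mm in the last wrist picture, and the gripper is clear; no verdict was returned.

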